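Lay out an impression kit in order of use

TASK

Take the anterior tray, the mixing spatula and the bite fork out of the sloping chrome rack and lay them in the kit tray in their order of use, counting from the teal bar: anterior tray first, spatula in the middle, bite fork last. Each lies flat with its flat grip centred between the two rails and its head over the white pad, and is pressed gently, without forcing, until both its clips have snapped home. Leave everything else where it stands.

Things in the scene. Friction and masses are not known exactly. Their poses are not given: they have to be found in the camera images.
- rack: Chrome rack, fixed to the counter; black base plate 150 x 275 x 8 mm, two cross bars between side frames. Origin: centre of its underside; x towards its high side, away from the robot, y to its left. It holds three handles side by side at y = +66, 0, -66 mm (which instrument is where varies), sloping 36 degrees from level, heads high and away from the robot, tails low and near it.
- rack_mid (a point): Middle of the rack's middle handle, 80 mm up. Each handle lies on the two bars, 42 mm either side of its middle, where sprung beads reach over it (to 10 mm above its axis, 11 mm to each side, 33 to 51 mm from its middle). Between the bars it hangs free. Pull it out square to the slope, so the gripper leans 36 degrees; the clips resist with some 4 to 12 N and let go after 8 mm.
- kit: Aluminium kit tray, fixed to the counter, 215 x 210 mm, rim 12 mm high, floor 5 mm. Origin: on the counter, midway between its two grey clip rails; x along the instruments towards the head end (away from the robot), where a white pad lies on the floor; y to its left, where a teal bar runs along the rim.
- rails: The two grey rails, 42 mm either side of the tray's origin, 12 mm thick, tops 33 mm above the counter. Origin: between them, on the tray floor. At each place each rail has two sprung beads, 6 mm apart, tops 48 mm up, that part as a handle is pushed down (5 to 14 N in all), then draw it down the last 5 mm to a dead stop. Meet the stop slowly (10 mm/s) and by feel: a blow over 50 N is forcing.
- lane1 (a point): Place 1 of the kit tray, next to the teal bar (y = +64 mm of the tray), for the anterior tray: where the middle of a handle's axis lies when clipped fully home, half-way between the rails, 38 mm above the counter. x along the handle to the head end, y across the tray, z up. Resting unclipped on top of the clips, the axis is about 11 mm higher.
- lane2 (a point): Place 2 of the kit tray, in the middle, for the spatula: where the middle of a handle's axis lies when clipped fully home, half-way between the rails, 38 mm above the counter. x along the handle to the head end, y across the tray, z up. Resting unclipped on top of the clips, the axis is about 11 mm higher.
- lane3 (a point): Place 3 of the kit tray, farthest from the teal bar (y = -64 mm), for the bite fork: where the middle of a handle's axis lies when clipped fully home, half-way between the rails, 38 mm above the counter. x along the handle to the head end, y across the tray, z up. Resting unclipped on top of the clips, the axis is about 11 mm higher.
- tray_grip (a point): The anterior tray: all pale blue plastic, its head a horseshoe-shaped open trough 50 mm wide, 170 mm long, 45 to 65 g. Grip: flat-sided, 56 mm long, 10 x 10 mm in section; on each side a round shank 10 mm across, to 60 mm from the middle. This point: middle of the grip, on the axis; x along the handle to the head, z out of the upper flat (square to the slope in the rack), y across, the line to pinch along.
- tray_head (a point): The anterior tray's head: point on the handle's axis line 100 mm from the middle of the grip; axes as there.
- spatula_grip (a point): The mixing spatula: white plastic handle, its head a flat steel blade 22 mm wide, 170 mm long, 45 to 65 g. Grip: flat-sided, 56 mm long, 10 x 10 mm in section; on each side a round shank 10 mm across, to 60 mm from the middle. This point: middle of the grip, on the axis; x along the handle to the head, z out of the upper flat (square to the slope in the rack), y across, the line to pinch along.
- spatula_head (a point): The spatula's blade: point on the axis line 100 mm from the middle of the grip; axes as there.
- fork_grip (a point): The bite fork: steel, with a dark grip, its head a flat U of round steel bar 46 mm wide, open at the end, 170 mm long, 45 to 65 g. Grip: flat-sided, 56 mm long, 10 x 10 mm in section; on each side a round shank 10 mm across, to 60 mm from the middle. This point: middle of the grip, on the axis; x along the handle to the head, z out of the upper flat (square to the slope in the rack), y across, the line to pinch along.
- fork_head (a point): The bite fork's head: point on the axis line 100 mm from the middle of the grip; axes as there.
- tray: The anterior tray as a body; origin and axes as point tray_grip.
- spatula: The spatula as a body; origin and axes as point spatula_grip.
- fork: The bite fork as a body; origin and axes as point fork_grip.
- dish: Bystander, to be left where it stands: smoked glass dish, 84 mm across, 30 mm high. Origin: centre of its underside.
- bowl: Bystander, to be left where it stands: silver-grey mixing bowl, 116 mm across, 55 mm high. Origin: centre of its underside.
- jar: Bystander, to be left where it stands: small amber jar with a white cap, 44 mm across, 50 mm high. Origin: centre of its underside.
- bottle: Bystander, to be left where it stands: white bottle, 48 mm across, 130 mm high. Origin: centre of its underside.
- spare0: Bystander, to be left where it stands: spare anterior tray, pale blue, lying flat on the left, about 90 x 50 mm, 10 mm high. Origin: at the root of its stub handle.
- spare1: Bystander, to be left where it stands: spare anterior tray, pale blue, lying flat on the right, about 90 x 50 mm, 10 mm high. Origin: at the root of its stub handle.
Not all that is in view belongs to the job. Leave any orange look-alike of the tray alone. Of the things shaped like the spatula, the white one is meant.

How it is judged:
At the end, for the whole second after the job is handed in: Tray, spatula and fork at rest in places 1, 2, 3: each grip's middle within 9 mm of its place along, 4 mm across, at most 3 mm above (4 below) fully home; the point 100 mm towards the head, on the pad side, within 15 mm along, 10 mm across, 8 mm above, 10 mm below (x of tray_grip in the frame of lane1 between -0.009 and 0.009 m and y of tray_grip in the frame of lane1 between -0.004 and 0.004 m and z of tray_grip in the frame of lane1 between -0.004 and 0.003 m and x of tray_head in the frame of lane1 between 0.085 and 0.115 m and y of tray_head in the frame of lane1 between -0.01 and 0.01 m and z of tray_head in the frame of lane1 between -0.01 and 0.008 m and linear speed of each of tray, spatula, fork below 0.02 m/s and x of spatula_grip in the frame of lane2 between -0.009 and 0.009 m and y of spatula_grip in the frame of lane2 between -0.004 and 0.004 m and z of spatula_grip in the frame of lane2 between -0.004 and 0.003 m and x of spatula_head in the frame of lane2 between 0.085 and 0.115 m and y of spatula_head in the frame of lane2 between -0.01 and 0.01 m and z of spatula_head in the frame of lane2 between -0.01 and 0.008 m and x of fork_grip in the frame of lane3 between -0.009 and 0.009 m and y of fork_grip in the frame of lane3 between -0.004 and 0.004 m and z of fork_grip in the frame of lane3 between -0.004 and 0.003 m and x of fork_head in the frame of lane3 between 0.085 and 0.115 m and y of fork_head in the frame of lane3 between -0.01 and 0.01 m and z of fork_head in the frame of lane3 between -0.01 and 0.008 m); the robot touches nothing.
It fails at once if an instrument is driven hard on to the rails (over 50 N) (contact force between rails and tray above 50 N or contact force between rails and spatula above 50 N or contact force between rails and fork above 50 N).
It fails at once if a bystander is moved by more than 20 mm (distance of any of dish, bowl, jar, bottle, spare0, spare1 from where it was at the start of the episode above 0.02 m).
It also fails if it takes over 72 s, if anything falls off the work surface, if the arm or the gripper's body presses on something with over 40 N, if the wrist force passes 120 N, or if a joint passes its speed limit or range.

ROBOT

A 6-joint arm with a two-finger parallel gripper is mounted at the origin on the work surface. World frame = base frame: x ahead of the robot, y to its left, z up, the work surface at z = 0. Lengths are in m, angles in rad, forces in N, time in s.
With the tool pointing down it reaches from about 0.275 to 0.775 m from the base axis. Payload 14.6 kg.
Tool frame: the origin (TCP) lies at the very end of the fingers, on their centre line; the grasp point (between the pads) lies 19 mm behind it (robot.grasp_offset is the distance from the TCP to the grasp point, in m); z points along the fingers, y is the line along which they close (so a half turn about z gives the same grasp; the last joint's range is limited). The gripper opens to 85 mm and grips with 20 to 120 N. Pads are 22 mm wide; open, the fingers measure 114 mm over their backs; the gripper's body (76 mm by 85 mm) begins 54 mm behind the grasp point. The pads swing forward as they close: fully open they stand 13 mm farther back than shut.
Start: joints at [1.146, 0.263, -0.048, 1.259, 0, 1.415], TCP at [0.14, 0.506, 0.231] pointing down, gripper open.
Joint ranges: [-2.65, 2.65], [-0.89, 1.7], [-1.18, 1.37], [-2.13, 2.11], [-1.35, 1.29], [-3.14, 3.14]. Speed limits (rad/s): [1.89, 1.89, 2.57, 2.79, 3.14, 3.14].

INTERFACE

Orientations are given as a 3x3 rotation matrix whose columns are the frame's x, y, z axes.
In Python, from plant import telemetry, vision, sign_off, robot gives the robot as it stands.
- The arm moves only by the shell command python3 -m creep 'ROWS'. ROWS is JSON, a list of rows, each a list of 3 entries, a list of its own where there are three numbers: the shift along the world's x, y, z in cm, then the turn, a rotation vector about the world's x, y, z in rad, then the finger opening in cm, from 0 to 8.54. In form: [[[tx, ty, tz], [rx, ry, rz], gripper], ...]. A call has 1 to 12 rows; each row is the pose to reach, as a shift and turn from the pose commanded when the call began; what a row does not reach only later rows make up. A row lasts 1/10 s, in which the tool goes at most 50 mm and 8.59 degrees, less where a joint would pass 70% of its speed; a pose out of reach is approached as far as the arm can. A call with a gripper value outside its range is refused whole. The fingers move at their own pace and stop on an object; the grip force is fixed at half the most. Time passes only in rows, so rows that repeat a pose let the fingers close. It gives the time, the measured TCP pose, the force, the opening and the grip force at its end, in the units of the state.
- telemetry.read_state(): the state, without advancing time (a new reading comes with each control period).
- vision.grab_frame(name): name is "scene" or "top" or "wrist"; returns the picture (420x560x3 uint8, red, green, blue); there is no depth.
- vision.camera_params(name): a dict with "fx", "fy", "cx", "cy" (pixels), "world_to_cam" (4x4, takes a point from world to camera coordinates). Camera axes: x right, y down, z forward; pixel columns grow to the right and rows downward; lengths in m; the calibration is good to about 2 mm. A picture is of the moment at which its call begins: read the wrist's pose just before it. camera_params takes no time and is no camera call; for the wrist camera it gives the pose at the moment of the call.
- sign_off(): hands the job in; it is judged then, once.
The state is a dict: "clock": time; "joint_pos": joint angles; "joint_velocities": joint speeds; "joint_efforts": joint torques, N m; "ee_pos": TCP position; "orientation": TCP orientation; "force": force on the tool from outside, world axes, zero at the start; "wrist_torque": the same for the moment, N m; "opening": finger opening in m; "grip_force": force on a finger pad.
Only numpy, scipy, OpenCV 4.12 (cv2) and the standard library are available. Lean on these libraries where they do the work, as an engineer would, in place of code of your own. Each camera call takes 0.05 s, during which the arm holds its last target. There are 200 camera calls.

## Working session

There is one attempt and no reset: what is moved stays moved. The work goes in short steps, Python scripts to look and compute and a shell command to move; the robot and the scene stay as the last step left them, time stands still between calls to the robot, and variables do not carry over. Pictures are saved under pics/ and viewed, at most 10 in all, crops included, and the job is handed in when it is done.

```bash
ls; mkdir -p pics
python3 - <<'E'
from plant import telemetry, vision, robot
import cv2, numpy as np
s=telemetry.read_state(); print(s['clock'],s['ee_pos'],s['orientation'],robot.grasp_offset)
a=vision.grab_frame("top"); b=vision.grab_frame("scene")
cv2.imwrite("pics/top0.png",cv2.resize(a[:,:,::-1],None,fx=1.42,fy=1.42,interpolation=cv2.INTER_CUBIC))
cv2.imwrite("pics/top_raw.png",a[:,:,::-1]);cv2.imwrite("pics/scene0.png",b[:,:,::-1])
for n in("top","scene"):print(vision.camera_params(n))
E
```

```text
pics
0.0 [0.13983123 0.50575405 0.23081391] [[-9.63819691e-01  2.66554705e-01 -4.39062682e-04]
 [ 2.66555017e-01  9.63819210e-01 -9.76252432e-04]
 [ 1.62952368e-04 -1.05796568e-03 -9.99999427e-01]] 0.0187
{'fx': 478.45211431986866, 'fy': 478.45211431986866, 'cx': 275.5378474879919, 'cy': 216.78083051265162, 'world_to_cam': array([[-0.01292636, -0.99990791,  0.00413187,  0.01220215],
       [-0.99104299,  0.01226225, -0.13297904,  0.52935283],
       [ 0.13291613, -0.0058138 , -0.99111024,  1.37385419],
       [ 0.        ,  0.        ,  0.        ,  1.        ]])}
{'fx': 487.1946352311678, 'fy': 487.1946352311678, 'cx': 283.38296014448974, 'cy': 216.32295811292812, 'world_to_cam': array([[-0.19104823,  0.9815635 , -0.0058029 ,  0.06369426],
       [ 0.68613267,  0.1293143 , -0.71589089, -0.26143063],
       [-0.70194197, -0.14075125, -0.69818805,  1.92634436],
       [ 0.        ,  0.        ,  0.        ,  1.        ]])}
```

View pics/top0.png

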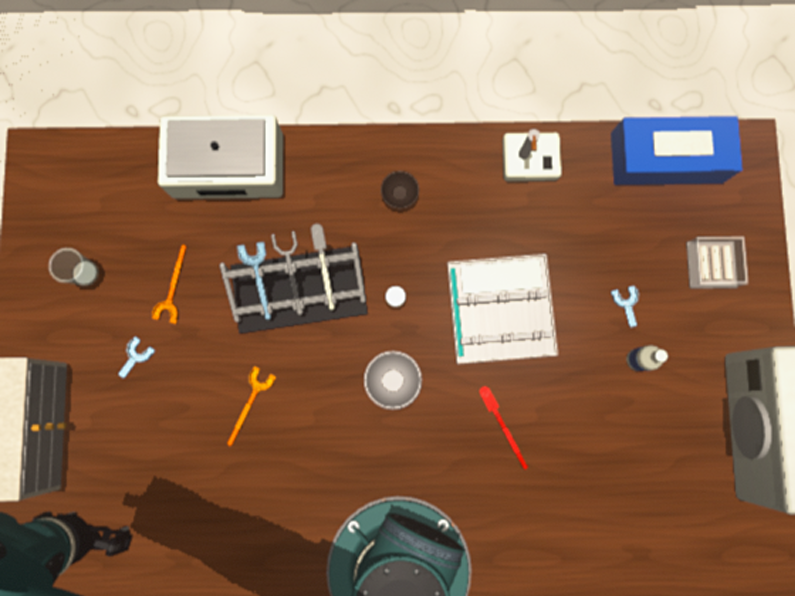

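View pics/scene0.png

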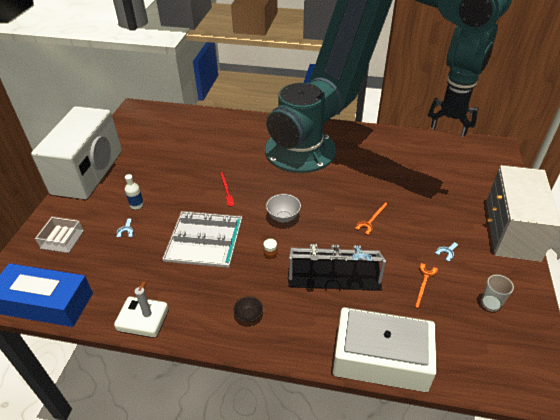

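Top view: the rack is at about (295,285). From left to right it holds the pale blue tray (257,280), the dark-grip fork (290,272) and the white spatula (323,268). The kit is at (503,308), with the teal bar on its left.
Look-alikes: orange trays (170,285) and (250,405), spare trays (137,357) and (627,305), and the red spatula (503,428). None of these are in the rack. I'll check the choice in a close crop.

Run:
```python
import cv2
a=cv2.imread("pics/top_raw.png")
cv2.imwrite("pics/crop1.png",cv2.resize(a[150:265,148:398],None,fx=3.2,fy=3.2,interpolation=cv2.INTER_CUBIC))
```

```text
(no output)
```

View pics/crop1.png

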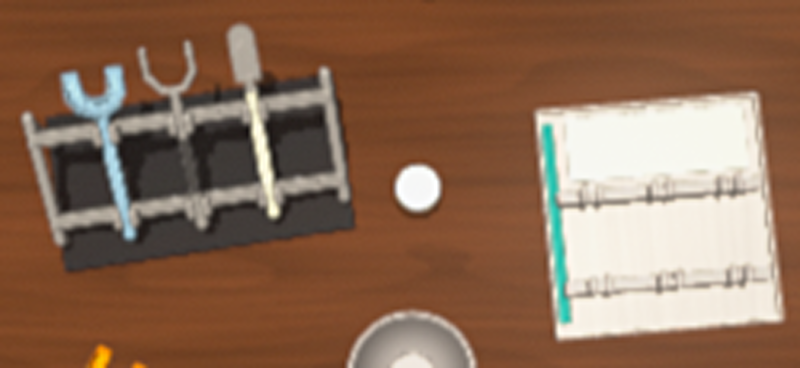

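The crop confirms it: pale blue tray in the rack's left place, fork with the dark grip in the middle, white spatula on the right. Base-plate near corners are at (68,270) and (354,228). Kit corners are at (535,110), (760,93), (783,320) and (558,338).

```bash
cat > h.py <<'E'
import numpy as np, cv2
from scipy.optimize import least_squares
from scipy.spatial.transform import Rotation as R
from plant import telemetry, vision
def proj(p,c):
    q=np.atleast_2d(p)@c['world_to_cam'][:3,:3].T+c['world_to_cam'][:3,3]
    return np.c_[c['fx']*q[:,0]/q[:,2]+c['cx'],c['fy']*q[:,1]/q[:,2]+c['cy']]
def back(uv,z,c):
    M=c['world_to_cam'];Rw=M[:3,:3].T;o=-Rw@M[:3,3]
    d=Rw@np.array([(uv[0]-c['cx'])/c['fx'],(uv[1]-c['cy'])/c['fy'],1]);return o+d*(z-o[2])/d[2]
def place(v,l):  # v=x,y,yaw ; local pts
    return np.asarray(l)@R.from_euler('z',v[2]).as_matrix().T+[v[0],v[1],0]
def fit(l,uv,c,v0):
    r=least_squares(lambda v:(proj(place(v,l),c)-uv).ravel(),v0,loss='soft_l1');return r.x,np.round((proj(place(r.x,l),c)-uv),1)
S36=np.sin(np.radians(36));C36=np.cos(np.radians(36))
def hp(y,s,n=0): # rack-frame point on handle, s along, n off-slope; middle at rack x=rx (fit below as origin)
    return [s*C36-n*S36,y,.08+s*S36+n*C36]
E
python3 - <<'E'
from h import *
c=vision.camera_params("top")
f=lambda p:np.array(p)/3.2+[148,150]-.34
kl=[[.1075,.105,.012],[.1075,-.105,.012],[-.1075,-.105,.012],[-.1075,.105,.012]]
print("kit",*fit(kl,f([[535,110],[760,93],[783,320],[558,338]]),c,[.5,-.2,0]))
for p in [(68,270),(354,228)]: print("base",back(f(p),.008,c))
for n,t,h in [("tray",(130,238),(101,110)),("fork",(204,228),(178,95)),("spat",(275,217),(240,26))]: print(n,back(f(t),.047,c),back(f(h),.115 if n!="spat" else .146,c))
rl=[[-.075,.1375,.008],[-.075,-.1375,.008]]
v,e=fit(rl,f([[68,270],[354,228]]),c,[.5,.2,0]);print("rack",v,e)
for y in (.066,0,-.066):
  for s in(-.06,.06,.11):print(y,s,(proj(place(v,[hp(y,s)]),c)+.34-[148,150])*3.2)
s=telemetry.read_state();w=vision.camera_params("wrist");M=w['world_to_cam']
T=np.array(s['orientation']);o=-M[:3,:3].T@M[:3,3]
print("cam in tool",T.T@(o-s['ee_pos']),(T.T@M[:3,:3].T).round(3),w['fx'])
E
```

```text
kit [ 0.53031941 -0.22855327  0.06561213] [[ 0.7  0.1]
 [-0.6  0.1]
 [ 0.  -0.1]
 [-0.  -0.1]]
base [0.48509545 0.32435379 0.008     ]
base [0.52127662 0.05724358 0.008     ]
tray [0.50972806 0.25995891 0.047     ] [0.61464118 0.27450298 0.115     ]
fork [0.51806667 0.19269337 0.047     ] [0.62721865 0.20725509 0.115     ]
spat [0.52737729 0.12801695 0.047     ] [0.68047591 0.14976702 0.146     ]
rack [0.57754525 0.20076994 0.13366213] [[-0.9  0.1]
 [ 0.9 -0.1]]
0.066 -0.06 [[130.84436901 226.41363451]]
0.066 0.06 [[103.09476342 107.42664326]]
0.066 0.11 [[90.82065004 54.79671248]]
0 -0.06 [[202.61920208 215.98176032]]
0 0.06 [[177.96155306  96.68745229]]
0 0.11 [[167.05580728  43.92518789]]
-0.066 -0.06 [[274.23520729 205.57297044]]
-0.066 0.06 [[252.65561807  85.97303763]]
-0.066 0.11 [[243.11190593  33.07919798]]
cam in tool [ 0.06648257  0.00116178 -0.14292446] [[-0.    -0.965 -0.262]
 [ 1.    -0.001  0.001]
 [-0.001 -0.262  0.965]] 369.07359841344305
```

```bash
cat >> h.py <<'E'
def lean(yaw,a=np.radians(36)):
    s,c=np.sin(a),np.cos(a)
    return R.from_euler('z',yaw).as_matrix()@np.array([[-c,0,s],[0,1,0],[-s,0,-c]])
def go(p,Rt):  # print shift cm and rotvec from the commanded pose (approx. measured)
    s=telemetry.read_state();T=np.array(s['orientation'])
    print("shift cm",((p-np.array(s['ee_pos']))*100).round(2),"rot",R.from_matrix(Rt@T.T).as_rotvec().round(4))
E
python3 - <<'E'
from h import *
go(np.array([.519,.193,.161]),lean(.134))
E
```

```text
shift cm [ 37.91 -31.28  -6.99] rot [-0.042  -0.6313  0.3907]
```

```bash
python3 -m creep '[[[5,-4,2],[-0.005,-0.09,0.06],5],[[9.5,-8,2],[-0.01,-0.18,0.12],5],[[14,-12,2],[-0.016,-0.27,0.18],5],[[18.5,-16,1],[-0.022,-0.36,0.23],5],[[23,-20,0],[-0.028,-0.45,0.28],5],[[27.5,-23,-2],[-0.035,-0.54,0.34],5],[[32,-26.5,-4],[-0.042,-0.631,0.391],5],[[36,-30,-6],[-0.042,-0.631,0.391],5],[[37.9,-31.3,-7],[-0.042,-0.631,0.391],5],[[37.9,-31.3,-7],[-0.042,-0.631,0.391],5],[[37.9,-31.3,-7],[-0.042,-0.631,0.391],5]]'
python3 - <<'E'
from h import *
c=vision.camera_params("wrist");a=vision.grab_frame("wrist")
np.save("w1.npy",c)
cv2.imwrite("pics/w1.png",cv2.resize(a[:,:,::-1],None,fx=1.42,fy=1.42,interpolation=cv2.INTER_CUBIC))
s=telemetry.read_state();print(s['ee_pos'],s['orientation'],s['clock'])
E
```

```text
clock: 1.2
ee_pos: [0.5211, 0.1898, 0.1597]
orientation: [[-0.803, -0.131, 0.582], [-0.106, 0.991, 0.077], [-0.587, 0.0, -0.81]]
force: [-0.0, 0.5, -0.2]
opening: 0.0502
grip_force: 0.0
[0.52081882 0.19018042 0.15957267] [[-8.03275694e-01 -1.30674329e-01  5.81095843e-01]
 [-1.05809704e-01  9.91425341e-01  7.66818046e-02]
 [-5.86133488e-01  1.11050828e-04 -8.10214491e-01]] 1.25
```

View pics/w1.png

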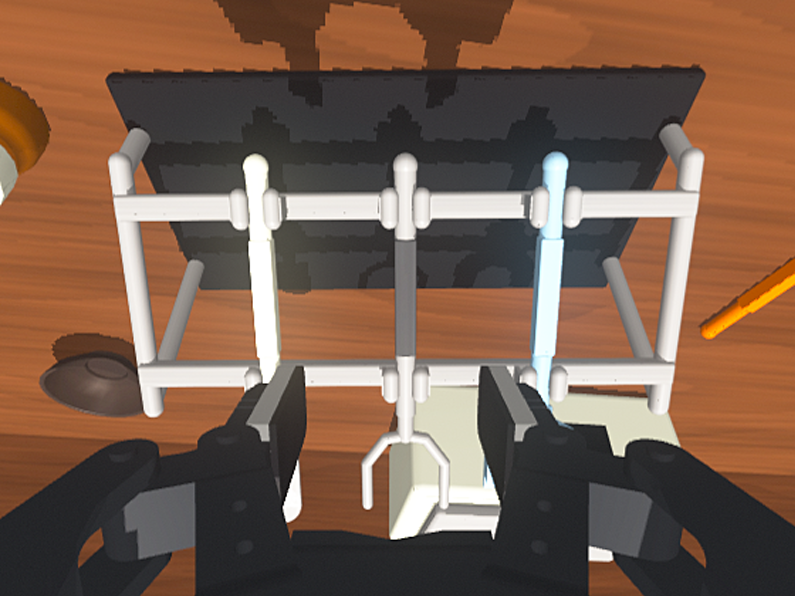

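Wrist view: fork in the middle with its flat grip from (405,240) to (404,356). Tray at right in this view with its grip from (551,238) to (544,356). Spatula at left with its grip from (261,239) to (269,355), its head end near the finger. The gripper is clear of everything.

Run:
```python
from h import *
c=np.load("w1.npy",allow_pickle=True).item()
uv=(np.array([[405,240],[404,356],[551,238],[544,356],[261,239],[269,355]])+.5)/1.4196-.5
# grab resize factor
import cv2; im=cv2.imread("pics/w1.png"); print(im.shape)
l=[hp(0,-.028,.005),hp(0,.028,.005),hp(.066,-.028,.005),hp(.066,.028,.005),hp(-.066,-.028,.005),hp(-.066,.028,.005)]
def res(v):
    q=np.array(l)+[0,0,v[3]];return (proj(place(v,q),c)-uv).ravel()
r=least_squares(res,[.577,.2,.134,0]);print(r.x,r.fun.round(1))
r3=least_squares(lambda v:res([*v,0]),[.577,.2,.134]);print(r3.x,r3.fun.round(1))
v=r3.x;L=lean(v[2])
mid=place(v,[[0,.066,.08]])[0]
print("tray mid",mid)
go(mid+.0187*L[:,2]-.06*L[:,2],L); go(mid+.0187*L[:,2],L)
```

```text
(596, 795, 3)
[ 0.57537964  0.20500839  0.13401693 -0.00154327] [ 0.6 -0.5  1.  -0.5  0.4  0.6 -0.9 -0.8 -0.5  0.6 -0.5  0.5]
[0.57379952 0.2047394  0.1337542 ] [ 0.6 -0.6  1.   0.1  1.4  0.5 -0.1 -0.1 -1.5  0.5 -1.4  1.1]
tray mid [0.56499804 0.2701499  0.08      ]
shift cm [ 2.01  7.67 -4.62] rot [ 0.0002 -0.002   0.0027]
shift cm [ 5.51  8.14 -9.47] rot [ 0.0002 -0.002   0.0027]
```

```bash
python3 -m creep '[[[0,3.5,0],[0,0,0],3.5],[[0,7,0],[0,0,0],3.5],[[2.2,7.4,-4.7],[0,0,0],3.5],[[2.2,7.4,-4.7],[0,0,0],3.5],[[2.2,7.4,-4.7],[0,0,0],3.5],[[2.2,7.4,-4.7],[0,0,0],3.5]]'
python3 - <<'E'
from h import *
v=[.5738,.2047,.1337];L=lean(v[2]);mid=place(v,[[0,.066,.08]])[0]
s=telemetry.read_state();print(s['ee_pos'])
go(mid+.0187*L[:,2],L)
c=vision.camera_params("wrist");a=vision.grab_frame("wrist")
cv2.imwrite("pics/w2.png",a[:,:,::-1])
print("predicted grip mid px",proj(mid,c), "line",proj(place(v,[hp(.066,-.028,.005),hp(.066,.028,.005)]),c), "TCP axis hits",proj(s['ee_pos']+.0413*L[:,2],c))
go(mid+.0187*L[:,2],L)
E
```

```text
clock: 1.85
ee_pos: [0.5405, 0.2672, 0.1155]
orientation: [[-0.801, -0.135, 0.583], [-0.108, 0.991, 0.08], [-0.588, 0.001, -0.809]]
force: [-0.1, 0.1, -0.0]
opening: 0.035
grip_force: 0.0
[0.5405209  0.26717854 0.11549683]
shift cm [ 3.54  0.44 -5.06] rot [-0.001   0.0006 -0.0013]
predicted grip mid px [[272.35185959 237.7398599 ]] line [[272.14095652 187.98573549]
 [272.43036341 289.94053217]] TCP axis hits [[273.01002445 240.58218789]]
shift cm [ 3.51  0.44 -5.11] rot [-0.0014  0.0015 -0.0012]
```

View pics/w2.png

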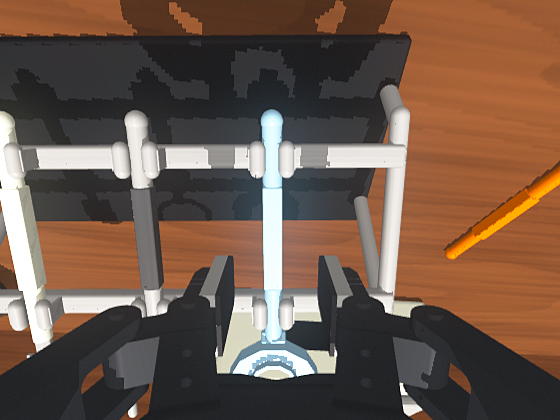

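Wrist view: the tray's grip runs (272,187) to (272,290) as predicted, centred between the fingers.

```bash
python3 -m creep '[[[1.2,0.16,-1.65],[0,0,0],3.5],[[2.4,0.32,-3.3],[0,0,0],3.5],[[3.5,0.48,-4.9],[0,0,0],3.5],[[3.5,0.48,-4.9],[0,0,0],3.5],[[3.5,0.48,-4.9],[0,0,0],3.5],[[3.5,0.48,-4.9],[0,0,0],0.6],[[3.5,0.48,-4.9],[0,0,0],0.6],[[3.5,0.48,-4.9],[0,0,0],0.6],[[3.5,0.48,-4.9],[0,0,0],0.6],[[3.5,0.48,-4.9],[0,0,0],0.6]]'
```

```text
clock: 2.9
ee_pos: [0.5759, 0.2719, 0.0666]
orientation: [[-0.801, -0.135, 0.584], [-0.108, 0.991, 0.08], [-0.589, 0.001, -0.808]]
force: [-6.6, -1.7, 9.3]
opening: 0.0086
grip_force: 58.6
```

```bash
python3 -m creep '[[[-0.3,-0.04,0.4],[0,0,0],0.6],[[-0.6,-0.08,0.8],[0,0,0],0.6],[[-0.9,-0.12,1.2],[0,0,0],0.6],[[-1.8,-0.24,2.4],[0,0,0],0.6],[[-3.5,-0.47,4.9],[0,0,0],0.6],[[-5.3,-0.7,8.5],[0,0,0],0.6],[[-5.3,-0.7,12],[0,0,0],0.6],[[-5.3,-0.7,14],[0,0,0],0.6],[[-5.3,-0.7,14],[0,0,0],0.6]]'
python3 - <<'E'
from h import *
c=vision.camera_params("wrist");a=vision.grab_frame("wrist")
b=vision.grab_frame("top")
cv2.imwrite("pics/w3.png",np.hstack([cv2.resize(a,(480,360)),cv2.resize(b[150:270,170:290],(320,360)) if 0 else cv2.resize(b[140:260,160:270],(320,360))])[:,:,::-1])
kit=[.5303,-.2286,.0656];K=lean(kit[2],0)
go(place(kit,[[0,.064,.038+.05-.0187]])[0],K)
# a tool view pose for the kit
go(place(kit,[[-.02,.03,.038+.13]])[0],K); print(telemetry.read_state()['joint_pos'])
E
```

```text
clock: 3.8
ee_pos: [0.5238, 0.2656, 0.2094]
orientation: [[-0.799, -0.135, 0.587], [-0.107, 0.991, 0.082], [-0.592, 0.003, -0.806]]
force: [-0.1, 0.2, -0.3]
opening: 0.0087
grip_force: 59.4
shift cm [  0.36 -42.96 -13.6 ] rot [-0.064   0.6253 -0.067 ]
shift cm [ -1.41 -46.48  -3.73] rot [-0.064   0.6253 -0.067 ]
[ 0.40704937  0.03820101 -0.63325371  0.28836442 -0.15774063  0.22234555]
```

View pics/w3.png

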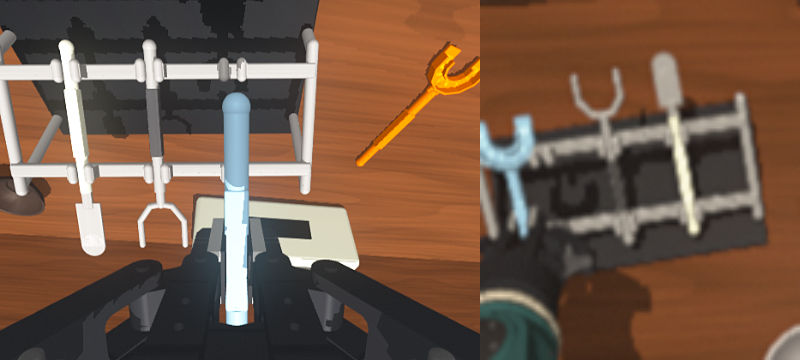

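The tray is in the fingers and straight, and the fork and spatula are undisturbed in the rack. On to the kit.

```bash
python3 -m creep '[[[0,-4,0],[-0.01,0.1,-0.01],0.6],[[0,-9,0],[-0.023,0.22,-0.024],0.6],[[0,-14,0],[-0.035,0.34,-0.036],0.6],[[0,-19,0],[-0.048,0.46,-0.05],0.6],[[0,-24,0],[-0.06,0.58,-0.062],0.6],[[0,-29,0],[-0.064,0.625,-0.067],0.6],[[0.1,-34,-1],[-0.064,0.625,-0.067],0.6],[[0.2,-39,-3],[-0.064,0.625,-0.067],0.6],[[0.3,-43,-4.5],[-0.064,0.625,-0.067],0.6],[[0.3,-43,-4.5],[-0.064,0.625,-0.067],0.6],[[0.3,-43,-4.5],[-0.064,0.625,-0.067],0.6],[[0.3,-43,-4.5],[-0.064,0.625,-0.067],0.6]]'
python3 - <<'E'
from h import *
c=vision.camera_params("wrist");a=vision.grab_frame("wrist")
np.save("w4.npy",c)
cv2.imwrite("pics/w4.png",cv2.resize(a[:,:,::-1],(800,600),interpolation=cv2.INTER_CUBIC))
s=telemetry.read_state();print(s['ee_pos'],s['orientation'])
E
```

```text
clock: 5.1
ee_pos: [0.5257, -0.1643, 0.1597]
orientation: [[-0.998, -0.066, -0.001], [-0.066, 0.998, 0.0], [0.001, 0.0, -1.0]]
force: [-0.1, -0.2, -0.8]
opening: 0.0087
grip_force: 59.3
[ 0.52587635 -0.16412635  0.16007884] [[-9.97777440e-01 -6.66339113e-02 -3.19905017e-04]
 [-6.66338828e-02  9.97777488e-01 -9.89335291e-05]
 [ 3.25786352e-04 -7.73971300e-05 -9.99999944e-01]]
```

View pics/w4.png

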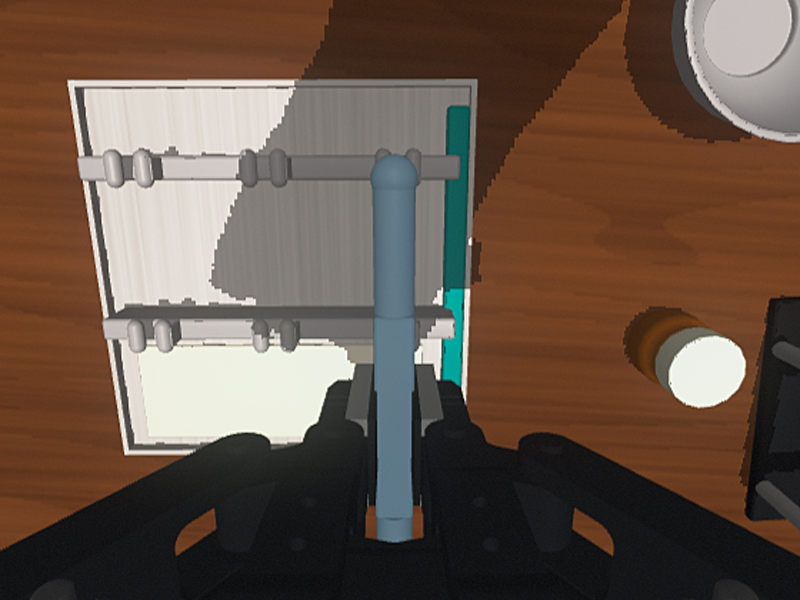

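Wrist view: bead pairs are clear at lane 3 (128,168) and (150,335), and lane 2 (264,168) and (275,336). Rim corners are at (70,81), (477,81) and (125,454). The held tray's flat grip starts at (395,318), and its axis is at column ~394.

Run:
```python
from h import *
c=np.load("w4.npy",allow_pickle=True).item()
f=lambda p:(np.array(p)+.5)*.7-.5
l=[[-.1075,-.105,.012],[-.1075,.105,.012],[.1075,-.105,.012],[-.042,-.064,.043],[-.042,0,.043],[.042,-.064,.043],[.042,0,.043],[-.042,.064,.043]]
uv=f([[70,81],[477,81],[125,454],[128.5,167],[264,168],[150.5,335],[275,336],[399,166]])
kit,e=fit(l,uv,c,[.53,-.228,.066]);print(kit,e.tolist())
s=telemetry.read_state();p=np.array(s['ee_pos']);T=np.array(s['orientation'])
K=lean(kit[2],0)
for q,n in(((395,318),"grip start"),((395,156),"tail")):
    w=back(f(q),p[2]+.0187+(.005 if n!="tail" else 0),c); print(n,"in tool frame",T.T@(w-p))
ln=place(kit,[[0,.064,.038]])[0];print("lane1",ln)
go(ln+[0,0,-.0187],K)
```

```text
[ 0.50979534 -0.22564824  0.07652542] [[-7.5, -31.8], [0.7, -35.2], [-2.2, -21.4], [0.9, 2.4], [-0.2, 0.6], [1.5, 1.6], [0.7, -0.1], [-0.8, 1.0]]
grip start in tool frame [ 0.03026061  0.00141005 -0.02369025]
tail in tool frame [ 0.06703595  0.00144374 -0.01867827]
lane1 [ 0.5049025  -0.16183555  0.038     ]
shift cm [ -2.1    0.23 -14.08] rot [ 0.0001 -0.0003  0.0098]
```

The rails evidently sit about 22 mm nearer the robot than the middle of the rim, and the top crop shows the same. I'll refit with a free rim offset.

```bash
cat > kitfit.py <<'E'
from h import *
c=np.load("w4.npy",allow_pickle=True).item()
f=lambda p:(np.array(p)+.5)*.7-.5
l0=np.array([[-.1075,-.105,.012],[-.1075,.105,.012],[.1075,-.105,.012],[-.042,-.064,.043],[-.042,0,.043],[.042,-.064,.043],[.042,0,.043],[-.042,.064,.043]])
uv=f([[70,81],[477,81],[125,454],[128.5,167],[264,168],[150.5,335],[275,336],[399,166]])
def res(v):
    l=l0.copy();l[:3,0]+=v[3];return (proj(place(v,l),c)-uv).ravel()
r=least_squares(res,[.51,-.228,.066,.02],loss='soft_l1');print(r.x.round(4),r.fun.reshape(-1,2).round(1).tolist())
E
python3 kitfit.py
python3 - <<'E'
from h import *
# check in top crop
c=vision.camera_params("top")
for v in ([.5098,-.2275,.066],[.5098,-.2295,.066]):print(((proj(place(v,[[x,y,.045] for x in(-.042,.042) for y in(.064,0,-.064)]),c)+.34-[148,150])*3.2).round(0).tolist())
E
```

```text
[ 0.5091 -0.2259  0.0666  0.023 ] [[-1.4, 0.1], [0.6, -0.2], [-0.4, 0.4], [0.9, 0.3], [0.1, -0.4], [0.5, -0.1], [-0.2, -1.0], [-0.5, 0.9]]
[[599.0, 283.0], [669.0, 277.0], [739.0, 272.0], [591.0, 192.0], [660.0, 186.0], [729.0, 181.0]]
[[601.0, 283.0], [671.0, 277.0], [741.0, 272.0], [593.0, 192.0], [662.0, 186.0], [732.0, 181.0]]
```

```bash
python3 -m creep '[[[-1.95,0.15,-2],[0,0,0],0.6],[[-1.95,0.15,-5],[0,0,0],0.6],[[-1.95,0.15,-8],[0,0,0],0.6],[[-1.95,0.15,-10.5],[0,0,0],0.6],[[-1.95,0.15,-10.5],[0,0,0],0.6],[[-1.95,0.15,-10.5],[0,0,0],0.6],[[-1.95,0.15,-10.5],[0,0,0],0.6],[[-1.95,0.15,-10.5],[0,0,0],0.6]]'
python3 - <<'E'
from h import *
c=vision.camera_params("wrist");a=vision.grab_frame("wrist");np.save("w5.npy",c)
cv2.imwrite("pics/w5.png",cv2.resize(a[:,:,::-1],(800,600),interpolation=cv2.INTER_CUBIC))
s=telemetry.read_state();print(s['ee_pos'],s['force'])
E
```

```text
clock: 5.95
ee_pos: [0.5072, -0.1638, 0.0566]
orientation: [[-0.998, -0.066, 0.002], [-0.066, 0.998, -0.001], [-0.002, -0.002, -1.0]]
force: [-0.1, 0.1, -1.1]
opening: 0.0086
grip_force: 59.3
[ 0.50709519 -0.16385154  0.05636851] [-0.17553484 -0.73221703 -0.13737796]
```

View pics/w5.png

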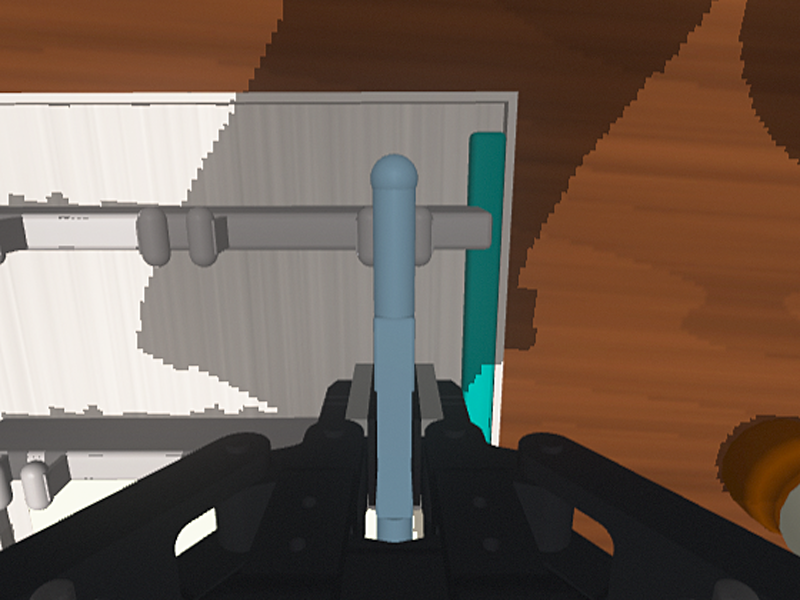

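Wrist view: lane 1's beads, outer edges at columns 358 and 432, straddle the handle's axis at column 394. It is aligned across. Lowering by feel.

```bash
python3 -m creep '[[[0,0,-0.7],[0,0,0],0.6],[[0,0,-1.4],[0,0,0],0.6],[[0,0,-2.0],[0,0,0],0.6],[[0,0,-2.1],[0,0,0],0.6],[[0,0,-2.2],[0,0,0],0.6],[[0,0,-2.3],[0,0,0],0.6],[[0,0,-2.4],[0,0,0],0.6],[[0,0,-2.5],[0,0,0],0.6],[[0,0,-2.6],[0,0,0],0.6],[[0,0,-2.7],[0,0,0],0.6]]'
```

```text
clock: 7.0
ee_pos: [0.5069, -0.1639, 0.0288]
orientation: [[-0.998, -0.066, 0.001], [-0.066, 0.998, -0.001], [-0.001, -0.001, -1.0]]
force: [-1.1, -0.1, 7.2]
opening: 0.009
grip_force: 60.4
```

Clip resistance is now felt at 7 N. I'll continue at 10 mm/s.

```bash
python3 -m creep '[[[0,0,-0.1],[0,0,0],0.6],[[0,0,-0.2],[0,0,0],0.6],[[0,0,-0.3],[0,0,0],0.6],[[0,0,-0.4],[0,0,0],0.6]]'; python3 -m creep '[[[0,0,-0.07],[0,0,0],0.6],[[0,0,-0.14],[0,0,0],0.6],[[0,0,-0.21],[0,0,0],0.6]]'
```

```text
clock: 7.4
ee_pos: [0.5067, -0.1638, 0.0244]
orientation: [[-0.998, -0.066, 0.001], [-0.066, 0.998, -0.001], [-0.001, -0.001, -1.0]]
force: [1.6, 0.3, 2.3]
opening: 0.0089
grip_force: 59.8
clock: 7.7
ee_pos: [0.5063, -0.1637, 0.022]
orientation: [[-0.998, -0.065, -0.0], [-0.065, 0.998, -0.0], [0.0, -0.0, -1.0]]
force: [0.2, 0.6, 0.8]
opening: 0.0086
grip_force: 59.5
```

```bash
python3 -m creep '[[[0,0,-0.05],[0,0,0],0.6],[[0,0,-0.1],[0,0,0],0.6],[[0,0,-0.1],[0,0,0],0.6]]'
```

```text
clock: 8.0
ee_pos: [0.5062, -0.1636, 0.021]
orientation: [[-0.998, -0.066, -0.0], [-0.066, 0.998, -0.0], [0.0, -0.0, -1.0]]
force: [0.2, 0.0, -3.2]
opening: 0.0087
grip_force: 59.0
```

```bash
python3 -m creep '[[[0,0,-0.05],[0,0,0],0.6],[[0,0,-0.1],[0,0,0],0.6],[[0,0,-0.1],[0,0,0],0.6]]'
```

```text
clock: 8.3
ee_pos: [0.5063, -0.1637, 0.0202]
orientation: [[-0.998, -0.065, -0.0], [-0.065, 0.998, -0.001], [0.0, -0.001, -1.0]]
force: [-0.7, -0.7, 0.3]
opening: 0.0086
grip_force: 59.5
```

```bash
python3 -m creep '[[[0,0,-0.05],[0,0,0],0.6],[[0,0,-0.1],[0,0,0],0.6],[[0,0,-0.1],[0,0,0],0.6]]'; python3 -m creep '[[[0,0,-0.05],[0,0,0],0.6],[[0,0,-0.1],[0,0,0],0.6],[[0,0,-0.1],[0,0,0],0.6]]'
```

```text
clock: 8.6
ee_pos: [0.5064, -0.1637, 0.02]
orientation: [[-0.998, -0.066, 0.001], [-0.066, 0.998, -0.001], [-0.0, -0.001, -1.0]]
force: [-5.6, 2.3, 16.3]
opening: 0.0087
grip_force: 61.6
clock: 8.9
ee_pos: [0.5065, -0.1638, 0.0198]
orientation: [[-0.998, -0.066, 0.001], [-0.066, 0.998, -0.001], [-0.001, -0.001, -1.0]]
force: [-10.4, 3.0, 31.8]
opening: 0.009
grip_force: 63.7
```

It stopped dead at TCP z = 0.020 (32 N), after the snap. Easing off, releasing and lifting.

```bash
python3 -m creep '[[[0,0,0.2],[0,0,0],0.6],[[0,0,0.2],[0,0,0],3],[[0,0,0.2],[0,0,0],3],[[0,0,0.2],[0,0,0],3],[[0,0,0.2],[0,0,0],3],[[0,0,1],[0,0,0],3],[[0,0,3],[0,0,0],3],[[0,0,7],[0,0,0],3],[[0,0,12],[0,0,0],3],[[0,0,14],[0,0,0],3],[[0,0,14],[0,0,0],3]]'
python3 - <<'E'
from h import *
c=vision.camera_params("wrist");a=vision.grab_frame("wrist");np.save("w6.npy",c)
cv2.imwrite("pics/w6.png",cv2.resize(a[:,:,::-1],(800,600),interpolation=cv2.INTER_CUBIC))
s=telemetry.read_state();print(s['ee_pos'],s['force'])
v=[.5738,.2047,.1337];L=lean(v[2]);mid=place(v,[[0,-.066,.08]])[0]
go(mid+.0177*L[:,2]-.08*L[:,2],L);go(mid+.0177*L[:,2],L)
E
```

```text
clock: 10.0
ee_pos: [0.5078, -0.1643, 0.1617]
orientation: [[-0.998, -0.066, 0.005], [-0.066, 0.998, -0.003], [-0.005, -0.003, -1.0]]
force: [0.8, -0.3, 0.0]
opening: 0.0298
grip_force: 0.0
[ 0.50706456 -0.16397501  0.15973537] [ 0.58282559  0.95402313 -0.52139792]
shift cm [ 3.92 29.84 -2.93] rot [ 0.0642 -0.6226  0.0665]
shift cm [ 8.58 30.47 -9.41] rot [ 0.0642 -0.6226  0.0665]
```

View pics/w6.png

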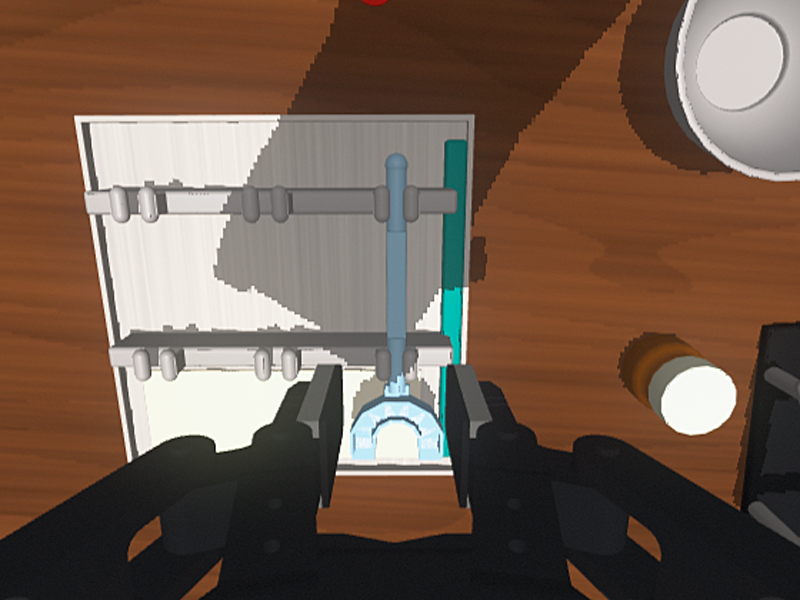

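Wrist view: the tray is seated in lane 1. Its grip runs (396,232) to (396,338), centred between beads at columns 381 and 411, and its head is over the white pad. I'll check the along position numerically and head for the spatula.

```bash
python3 - <<'E'
from h import *
c=np.load("w6.npy",allow_pickle=True).item()
f=lambda p:(np.array(p)+.5)*.7-.5
l0=np.array([[-.1075,-.105,.012],[-.1075,.105,.012],[.1075,-.105,.012],[-.042,-.064,.043],[-.042,0,.043],[.042,-.064,.043],[.042,0,.043],[-.042,.064,.043]])
uv=f([[76,116],[474,116],[132,473],[134,203],[265.5,203],[155,363],[276,363],[396,203]])
def res(v):
    l=l0.copy();l[:3,0]+=v[3];return (proj(place(v,l),c)-uv).ravel()
r=least_squares(res,[.51,-.228,.066,.02],loss='soft_l1');k=r.x;print(k.round(4),r.fun.reshape(-1,2).round(1).tolist())
for q in((396,232),(396,338)):
    w=back(f(q),.043,c);print((R.from_euler('z',-k[2]).as_matrix()@(w-[k[0],k[1],0])).round(4))
E
python3 -m creep '[[[0,5,0],[0.01,-0.1,0.01],3.5],[[0,10,0.5],[0.023,-0.22,0.024],3.5],[[0.5,15,0.5],[0.035,-0.34,0.036],3.5],[[1,20,0.5],[0.048,-0.46,0.05],3.5],[[2,25,0.5],[0.06,-0.58,0.062],3.5],[[3,29,0],[0.064,-0.623,0.067],3.5],[[4,29.8,-2.7],[0.064,-0.623,0.067],3.5],[[4,29.8,-2.7],[0.064,-0.623,0.067],3.5],[[4,29.8,-2.7],[0.064,-0.623,0.067],3.5],[[4,29.8,-2.7],[0.064,-0.623,0.067],3.5]]'
python3 - <<'E'
from h import *
v=[.5738,.2047,.1337];L=lean(v[2]);mid=place(v,[[0,-.066,.08]])[0]
c=vision.camera_params("wrist");a=vision.grab_frame("wrist")
s=telemetry.read_state();print(s['ee_pos'])
im=a.copy();pts=proj(place(v,[hp(-.066,-.028,.005),hp(-.066,.028,.005),hp(-.066,-.06,0)]),c)
print(pts, "axis", proj(np.array(s['ee_pos'])+np.array(s['orientation'])[:,2]*.06,c))
for p in pts: cv2.drawMarker(im,tuple(int(round(t)) for t in p),(255,0,0),cv2.MARKER_CROSS,12,1)
cv2.imwrite("pics/w7.png",cv2.resize(im[:,:,::-1],(800,600),interpolation=cv2.INTER_CUBIC))
go(mid+.0177*L[:,2],L)
E
```

```text
[ 0.5088 -0.2261  0.0659  0.0231] [[-1.3, -0.1], [0.5, -0.3], [-1.9, 1.5], [0.5, -0.1], [0.0, -0.1], [0.4, 0.1], [-0.1, 0.1], [0.3, -0.1]]
[-0.0277  0.0638  0.043 ]
[0.0278 0.0638 0.043 ]
clock: 11.05
ee_pos: [0.5466, 0.1335, 0.1317]
orientation: [[-0.803, -0.133, 0.581], [-0.108, 0.991, 0.079], [-0.586, 0.001, -0.81]]
force: [0.4, -0.7, 0.8]
opening: 0.0348
grip_force: 0.0
[0.5467953  0.13335532 0.13199059]
[[274.88051651 181.0425728 ]
 [275.04937657 274.48716475]
 [274.78055393 121.16233073]] axis [[273.09787652 230.38801813]]
shift cm [ 4.61  0.73 -6.63] rot [-0.0005 -0.0015  0.0002]
```

View pics/w7.png

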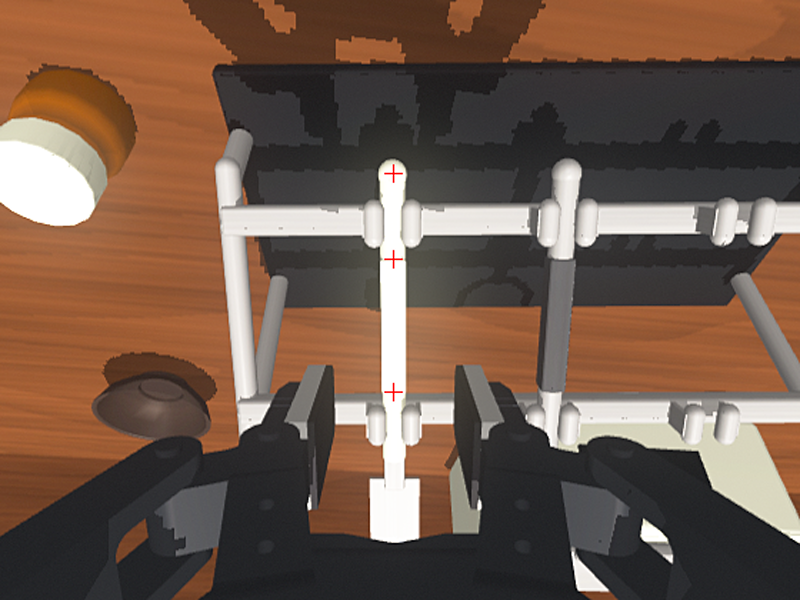

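Wrist view: the spatula's grip, (393,259) to (393,391), matches the prediction (red crosses) and is centred between the fingers. The placed tray is within 0.2 mm of its place. Grasping the spatula.

```bash
python3 -m creep '[[[1.5,0.23,-2.2],[0,0,0],3.5],[[3,0.46,-4.4],[0,0,0],3.5],[[4.6,0.7,-6.6],[0,0,0],3.5],[[4.6,0.7,-6.6],[0,0,0],3.5],[[4.6,0.7,-6.6],[0,0,0],3.5],[[4.6,0.7,-6.6],[0,0,0],0.6],[[4.6,0.7,-6.6],[0,0,0],0.6],[[4.6,0.7,-6.6],[0,0,0],0.6],[[4.6,0.7,-6.6],[0,0,0],0.6],[[4.6,0.7,-6.6],[0,0,0],0.6]]'; python3 -m creep '[[[-0.3,-0.04,0.4],[0,0,0],0.6],[[-0.6,-0.08,0.8],[0,0,0],0.6],[[-0.9,-0.12,1.2],[0,0,0],0.6],[[-1.8,-0.24,2.4],[0,0,0],0.6],[[-3.5,-0.47,4.9],[0,0,0],0.6],[[-5.3,-0.7,8.5],[0,0,0],0.6],[[-5.3,-0.7,12],[0,0,0],0.6],[[-5.3,-0.7,14],[0,0,0],0.6],[[-5.3,-0.7,14],[0,0,0],0.6]]'
python3 - <<'E'
from h import *
kit=[.5103,-.2275,.066];K=lean(kit[2],0)
go(place(kit,[[0,0,.16]])[0],K);print(telemetry.read_state()['ee_pos'])
E
```

```text
clock: 12.1
ee_pos: [0.5924, 0.1411, 0.0666]
orientation: [[-0.802, -0.134, 0.582], [-0.108, 0.991, 0.079], [-0.588, 0.0, -0.809]]
force: [-7.3, -2.8, 10.3]
opening: 0.0083
grip_force: 58.8
clock: 13.0
ee_pos: [0.5404, 0.1347, 0.2091]
orientation: [[-0.8, -0.135, 0.585], [-0.108, 0.991, 0.081], [-0.591, 0.001, -0.807]]
force: [0.2, 0.6, -1.2]
opening: 0.0089
grip_force: 59.5
shift cm [ -3.01 -36.22  -4.91] rot [-0.0645  0.6288 -0.0669]
[0.54035742 0.13469346 0.20912492]
```

The ten views are used up, so from here I'll check by numbers. Carrying the spatula to lane 2.

```bash
python3 -m creep '[[[0,-4,0],[-0.01,0.1,-0.01],0.6],[[0,-9,0],[-0.023,0.22,-0.024],0.6],[[-0.5,-14,0],[-0.035,0.34,-0.036],0.6],[[-1,-19,0],[-0.048,0.46,-0.05],0.6],[[-2,-24,0],[-0.06,0.58,-0.062],0.6],[[-2.9,-29,0],[-0.064,0.623,-0.067],0.6],[[-2.9,-34,-1],[-0.064,0.623,-0.067],0.6],[[-2.9,-36.1,-4],[-0.064,0.623,-0.067],0.6],[[-2.9,-36.1,-4.5],[-0.064,0.623,-0.067],0.6],[[-2.9,-36.1,-4.5],[-0.064,0.623,-0.067],0.6],[[-2.9,-36.1,-4.5],[-0.064,0.623,-0.067],0.6]]'
python3 - <<'E'
from h import *
c=vision.camera_params("wrist");a=vision.grab_frame("wrist").astype(int);np.save("w8.npy",c)
s=telemetry.read_state();p=np.array(s['ee_pos']);T=np.array(s['orientation']);print(p,T.round(4))
# held handle: grip edges across, predicted position of axis
for sx in (.028,.045,.055):
    u,v=proj(p+T@[sx,0,-.0187],c)[0];r=a[int(round(v)),int(u)-30:int(u)+31].sum(1)
    print(sx,round(u,1),round(v,1)," ".join(str(t) for t in r))
u,v=proj(p+T@[.028,0,-.0237],c)[0]; print("grip edge pred row",v,a[int(v)-14:int(v)+14,int(u)].sum(1))
E
```

```text
clock: 14.1
ee_pos: [0.5104, -0.2257, 0.1604]
orientation: [[-0.998, -0.066, 0.0], [-0.066, 0.998, -0.0], [-0.0, -0.0, -1.0]]
force: [1.4, 0.5, 0.9]
opening: 0.0089
grip_force: 59.5
[ 0.51068084 -0.22569601  0.16087047] [[-9.978e-01 -6.670e-02  8.000e-04]
 [-6.670e-02  9.978e-01 -7.000e-04]
 [-7.000e-04 -7.000e-04 -1.000e+00]]
0.028 271.8 224.6 429 421 420 413 427 423 420 416 416 424 430 431 417 418 418 425 418 415 417 420 385 333 371 387 390 412 417 432 446 449 451 468 467 472 478 475 471 473 474 465 455 443 435 417 406 396 395 368 320 394 646 747 732 717 709 706 709 720 719 715 722
0.045 271.6 176.6 413 415 413 426 417 412 405 417 420 425 417 412 413 414 419 420 422 416 416 417 352 371 408 425 434 444 455 465 473 477 482 485 488 492 495 491 489 488 481 480 479 473 463 457 449 437 422 401 370 394 413 418 424 419 419 411 413 418 434 430 430
0.055 271.5 146.8 360 362 361 365 366 365 365 363 363 364 363 365 364 362 365 377 325 307 337 349 365 387 407 421 436 447 457 463 472 476 480 490 487 490 498 491 493 486 480 483 473 470 462 458 445 436 423 409 382 338 366 366 366 367 364 366 368 368 366 366 367
grip edge pred row 228.96053101404044 [485 484 484 484 485 483 486 481 481 487 486 451 460 486 491 497 496 490
 494 498 496 494 493 494 495 499 492 495]
```

```bash
python3 -m creep '[[[-0.05,-0.07,-3],[0,0,0],0.6],[[-0.05,-0.07,-6],[0,0,0],0.6],[[-0.05,-0.07,-9],[0,0,0],0.6],[[-0.05,-0.07,-10.5],[0,0,0],0.6],[[-0.05,-0.07,-10.5],[0,0,0],0.6],[[-0.05,-0.07,-10.5],[0,0,0],0.6],[[-0.05,-0.07,-10.5],[0,0,0],0.6],[[-0.05,-0.07,-11.2],[0,0,0],0.6],[[-0.05,-0.07,-11.9],[0,0,0],0.6],[[-0.05,-0.07,-12.5],[0,0,0],0.6]]'
```

```text
clock: 15.15
ee_pos: [0.5098, -0.2273, 0.0346]
orientation: [[-0.998, -0.065, -0.0], [-0.065, 0.998, -0.0], [0.0, -0.0, -1.0]]
force: [0.2, 0.3, -0.9]
opening: 0.0088
grip_force: 59.5
```

```bash
python3 -m creep '[[[0,-0.02,-0.1],[0,0,0],0.6],[[0,-0.02,-0.2],[0,0,0],0.6],[[0,-0.02,-0.3],[0,0,0],0.6],[[0,-0.02,-0.4],[0,0,0],0.6],[[0,-0.02,-0.5],[0,0,0],0.6],[[0,-0.02,-0.6],[0,0,0],0.6]]'; python3 -m creep '[[[0,0,-0.1],[0,0,0],0.6],[[0,0,-0.2],[0,0,0],0.6],[[0,0,-0.3],[0,0,0],0.6],[[0,0,-0.4],[0,0,0],0.6],[[0,0,-0.5],[0,0,0],0.6]]'; python3 -m creep '[[[0,0,-0.1],[0,0,0],0.6],[[0,0,-0.2],[0,0,0],0.6],[[0,0,-0.2],[0,0,0],0.6]]'
```

```text
clock: 15.75
ee_pos: [0.5104, -0.2279, 0.0299]
orientation: [[-0.998, -0.065, 0.001], [-0.065, 0.998, -0.001], [-0.001, -0.001, -1.0]]
force: [-0.4, 0.0, 6.8]
opening: 0.009
grip_force: 60.4
clock: 16.25
ee_pos: [0.5101, -0.2276, 0.0242]
orientation: [[-0.998, -0.066, 0.0], [-0.066, 0.998, -0.001], [-0.0, -0.001, -1.0]]
force: [1.3, -0.1, 0.7]
opening: 0.0088
grip_force: 59.7
clock: 16.55
ee_pos: [0.5097, -0.2275, 0.0218]
orientation: [[-0.998, -0.065, -0.0], [-0.065, 0.998, -0.0], [0.0, -0.0, -1.0]]
force: [1.6, -0.9, -4.4]
opening: 0.0089
grip_force: 59.0
```

```bash
python3 -m creep '[[[0,0,-0.05],[0,0,0],0.6],[[0,0,-0.1],[0,0,0],0.6],[[0,0,-0.1],[0,0,0],0.6]]'; python3 -m creep '[[[0,0,-0.05],[0,0,0],0.6],[[0,0,-0.1],[0,0,0],0.6],[[0,0,-0.1],[0,0,0],0.6]]'
```

```text
clock: 16.85
ee_pos: [0.5098, -0.2276, 0.0213]
orientation: [[-0.998, -0.065, -0.0], [-0.065, 0.998, -0.001], [0.0, -0.001, -1.0]]
force: [-2.1, 0.0, 1.9]
opening: 0.0087
grip_force: 59.8
clock: 17.15
ee_pos: [0.5099, -0.2276, 0.0211]
orientation: [[-0.998, -0.066, 0.0], [-0.066, 0.998, -0.001], [-0.0, -0.001, -1.0]]
force: [-5.3, 0.5, 16.7]
opening: 0.0087
grip_force: 61.8
```

```bash
python3 -m creep '[[[0,0,-0.05],[0,0,0],0.6],[[0,0,-0.1],[0,0,0],0.6],[[0,0,-0.1],[0,0,0],0.6]]'
```

```text
clock: 17.45
ee_pos: [0.5099, -0.2277, 0.0209]
orientation: [[-0.998, -0.065, 0.001], [-0.065, 0.998, -0.002], [-0.001, -0.002, -1.0]]
force: [-10.0, 4.4, 31.4]
opening: 0.0088
grip_force: 63.7
```

Dead stop at TCP z = 0.021, following the same force pattern. Releasing and going for the fork.

```bash
python3 -m creep '[[[0,0,0.2],[0,0,0],0.6],[[0,0,0.2],[0,0,0],3],[[0,0,0.2],[0,0,0],3],[[0,0,0.2],[0,0,0],3],[[0,0,0.2],[0,0,0],3],[[0,0,1],[0,0,0],3],[[0,0,3],[0,0,0],3],[[0,0,7],[0,0,0],3],[[0,0,12],[0,0,0],3],[[0,0,14],[0,0,0],3],[[0,0,14],[0,0,0],3]]'
python3 - <<'E'
from h import *
c=vision.camera_params("wrist");a=vision.grab_frame("wrist");np.save("w9.npy",c)
cv2.imwrite("pics/w9.png",a[:,:,::-1])
s=telemetry.read_state();print(s['ee_pos'])
k=[.5088,-.2261,.066]
# spatula handle: column profile across at s=0 and at tail, z=.038
for sx in (-.055,0.,.02):
    u,v=proj(place(k,[[sx,0,.04]]),c)[0];print(sx,round(u,1),round(v,1),a[int(round(v)),int(u)-16:int(u)+17].sum(1))
u,v=proj(place(k,[[-.06,0,.038]]),c)[0];print("tail pred row",v,a[int(v)-14:int(v)+15,int(u)].astype(int).sum(1))
v2=[.5738,.2047,.1337];L=lean(v2[2]);mid=place(v2,[[0,0,.08]])[0]
go(mid+.0177*L[:,2]-.08*L[:,2],L)
E
```

```text
clock: 18.55
ee_pos: [0.5112, -0.2284, 0.1628]
orientation: [[-0.998, -0.066, 0.005], [-0.066, 0.998, -0.004], [-0.005, -0.004, -1.0]]
force: [0.1, -0.7, -1.3]
opening: 0.0296
grip_force: 0.0
[ 0.51051853 -0.22792971  0.1607702 ]
-0.055 277.5 123.7 [406 405 399 397 405 412 398 409 411 352 384 422 449 464 472 485 490 492
 476 467 457 439 406 365 402 398 397 389 395 405 401 396 399]
0.0 277.5 200.1 [416 412 415 409 408 417 415 420 424 328 469 496 490 489 489 489 489 489
 488 491 494 504 487 345 417 421 413 407 419 419 419 427 434]
0.02 277.5 225.8 [418 420 422 412 413 419 426 419 420 353 464 493 494 490 493 493 494 495
 494 492 492 505 479 360 430 420 410 396 368 746 730 722 718]
tail pred row 116.22894594969112 [415 416 419 416 419 420 421 408 423 452 472 480 489 502 503 498 493 470
 456 478 493 496 490 490 494 492 495 492 493]
shift cm [ 2.7  42.77 -3.04] rot [ 0.0644 -0.6227  0.0666]
```

The spatula is centred in lane 2 and its tail is at the expected row. Hovering over the fork.

```bash
python3 -m creep '[[[0,5,0],[0.01,-0.1,0.01],3.5],[[0,10,0.5],[0.023,-0.22,0.024],3.5],[[0,15,1],[0.035,-0.34,0.036],3.5],[[0.3,20,2],[0.048,-0.46,0.05],3.5],[[0.6,25,2],[0.06,-0.58,0.062],3.5],[[1,30,2],[0.064,-0.623,0.067],3.5],[[1.5,35,2],[0.064,-0.623,0.067],3.5],[[2,40,1],[0.064,-0.623,0.067],3.5],[[2.8,42.8,-2.8],[0.064,-0.623,0.067],3.5],[[2.8,42.8,-2.8],[0.064,-0.623,0.067],3.5],[[2.8,42.8,-2.8],[0.064,-0.623,0.067],3.5],[[2.8,42.8,-2.8],[0.064,-0.623,0.067],3.5]]'
python3 - <<'E'
from h import *
v=[.5738,.2047,.1337];L=lean(v[2]);mid=place(v,[[0,0,.08]])[0]
c=vision.camera_params("wrist");a=vision.grab_frame("wrist");cv2.imwrite("pics/w10.png",a[:,:,::-1])
s=telemetry.read_state();print(s['ee_pos'])
for q in(-.02,0,.02):
    u,w=proj(place(v,[hp(0,q,.005)]),c)[0];print(round(u,1),round(w,1),a[int(round(w)),int(u)-16:int(u)+17].astype(int).sum(1))
u,w=proj(place(v,[hp(0,-.028,.005)]),c)[0];print("edge",w,a[int(w)-10:int(w)+11,int(u)].astype(int).sum(1))
print("axis",proj(np.array(s['ee_pos'])+np.array(s['orientation'])[:,2]*.06,c))
go(mid+.0177*L[:,2],L)
E
```

```text
clock: 19.8
ee_pos: [0.5378, 0.1996, 0.1313]
orientation: [[-0.803, -0.134, 0.58], [-0.108, 0.991, 0.079], [-0.586, 0.001, -0.811]]
force: [0.6, -0.3, -0.9]
opening: 0.0351
grip_force: 0.0
[0.53814193 0.19931434 0.13188595]
273.6 195.7 [141 141 145 141 148 150 140 121 324 374 368 364 375 378 376 375 367 366
 366 367 367 365 377 380 376 243 185 190 189 193 190 193 186]
273.7 229.9 [340 337 340 340 340 340 343 342 263 334 373 372 374 376 377 382 380 379
 371 370 365 371 375 388 372 269 319 320 312 308 305 306 304]
273.8 262.5 [324 324 323 322 324 327 329 328 268 331 391 387 383 388 387 382 393 395
 390 384 389 389 395 400 388 283 313 311 314 315 316 318 317]
edge 181.48829044677748 [730 732 732 733 731 731 732 731 736 754 687 382 323 371 367 369 372 366
 373 367 371]
axis [[272.75257341 230.96042508]]
shift cm [ 4.6   0.68 -6.62] rot [-0.0006 -0.0016  0.0001]
```

The fork's dark grip is centred at column 273.5, with its edge at row 181.5, exactly as predicted. Grasping.

```bash
python3 -m creep '[[[1.5,0.2,-2.2],[0,0,0],3.5],[[3,0.4,-4.4],[0,0,0],3.5],[[4.6,0.6,-6.6],[0,0,0],3.5],[[4.6,0.6,-6.6],[0,0,0],3.5],[[4.6,0.6,-6.6],[0,0,0],3.5],[[4.6,0.6,-6.6],[0,0,0],0.6],[[4.6,0.6,-6.6],[0,0,0],0.6],[[4.6,0.6,-6.6],[0,0,0],0.6],[[4.6,0.6,-6.6],[0,0,0],0.6],[[4.6,0.6,-6.6],[0,0,0],0.6]]'; python3 -m creep '[[[-0.3,-0.04,0.4],[0,0,0],0.6],[[-0.6,-0.08,0.8],[0,0,0],0.6],[[-0.9,-0.12,1.2],[0,0,0],0.6],[[-1.8,-0.24,2.4],[0,0,0],0.6],[[-3.5,-0.47,4.9],[0,0,0],0.6],[[-5.3,-0.7,8.5],[0,0,0],0.6],[[-5.3,-0.7,12],[0,0,0],0.6],[[-5.3,-0.7,14],[0,0,0],0.6],[[-5.3,-0.7,14],[0,0,0],0.6]]'
```

```text
clock: 20.85
ee_pos: [0.5839, 0.2063, 0.0667]
orientation: [[-0.802, -0.134, 0.582], [-0.108, 0.991, 0.079], [-0.588, 0.001, -0.809]]
force: [-6.2, -2.8, 9.9]
opening: 0.0088
grip_force: 58.7
clock: 21.75
ee_pos: [0.5318, 0.2, 0.2092]
orientation: [[-0.8, -0.135, 0.585], [-0.108, 0.991, 0.081], [-0.591, 0.002, -0.807]]
force: [-0.3, 0.2, -1.4]
opening: 0.0086
grip_force: 59.4
```

```bash
python3 -m creep '[[[0,-4,0],[-0.01,0.1,-0.01],0.6],[[0,-9,0],[-0.023,0.22,-0.024],0.6],[[-0.3,-14,0],[-0.035,0.34,-0.036],0.6],[[-0.6,-19,0],[-0.048,0.46,-0.05],0.6],[[-1,-24,0],[-0.06,0.58,-0.062],0.6],[[-1.65,-29,0],[-0.064,0.623,-0.067],0.6],[[-1.65,-34,0],[-0.064,0.623,-0.067],0.6],[[-1.65,-39,-1],[-0.064,0.623,-0.067],0.6],[[-1.65,-44,-2.5],[-0.064,0.623,-0.067],0.6],[[-1.65,-49.1,-4.5],[-0.064,0.623,-0.067],0.6],[[-1.65,-49.1,-4.5],[-0.064,0.623,-0.067],0.6],[[-1.65,-49.1,-4.5],[-0.064,0.623,-0.067],0.6]]'
python3 - <<'E'
from h import *
c=vision.camera_params("wrist");a=vision.grab_frame("wrist").astype(int)
s=telemetry.read_state();p=np.array(s['ee_pos']);T=np.array(s['orientation']);print(p,T.round(3).tolist())
u,v=proj(p+T@[.045,0,-.0187],c)[0];print(round(u,1),a[int(round(v)),int(u)-20:int(u)+26].sum(1))
u,v=proj(p+T@[.028,0,-.0237],c)[0];print("grip edge pred row",v,a[int(v)-14:int(v)+14,int(u)].sum(1))
E
```

```text
clock: 22.95
ee_pos: [0.5136, -0.2922, 0.1583]
orientation: [[-0.998, -0.063, -0.002], [-0.063, 0.998, 0.002], [0.002, 0.002, -1.0]]
force: [-0.7, 0.8, -0.2]
opening: 0.0084
grip_force: 59.3
[ 0.51394983 -0.29108471  0.15924121] [[-0.998, -0.065, -0.001], [-0.065, 0.998, 0.001], [0.001, 0.001, -1.0]]
274.7 [418 411 391 399 408 412 432 283 254 275 294 306 306 319 316 325 335 340
 341 340 339 345 342 345 339 334 330 327 326 320 317 311 304 298 277 254
 302 421 422 426 421 426 424 418 414 429]
grip edge pred row 230.00113574616628 [336 338 338 337 340 338 343 353 270 166 174 182 182 183 188 183 180 181
 185 174 184 178 182 181 176 180 180 180]
```

```bash
python3 -m creep '[[[0.03,0.02,-3],[0,0,0],0.6],[[0.03,0.02,-6],[0,0,0],0.6],[[0.03,0.02,-9],[0,0,0],0.6],[[0.03,0.02,-10.5],[0,0,0],0.6],[[0.03,0.02,-10.5],[0,0,0],0.6],[[0.03,0.02,-10.5],[0,0,0],0.6],[[0.03,0.02,-10.5],[0,0,0],0.6],[[0.03,0.02,-11.2],[0,0,0],0.6],[[0.03,0.02,-11.9],[0,0,0],0.6],[[0.03,0.02,-12.5],[0,0,0],0.6]]'
```

```text
clock: 24.0
ee_pos: [0.5147, -0.2913, 0.0346]
orientation: [[-0.998, -0.065, 0.0], [-0.065, 0.998, -0.0], [0.0, -0.0, -1.0]]
force: [0.3, -0.2, -1.2]
opening: 0.0088
grip_force: 59.4
```

```bash
python3 -m creep '[[[0,-0.02,-0.1],[0,0,0],0.6],[[0,-0.02,-0.2],[0,0,0],0.6],[[0,-0.02,-0.3],[0,0,0],0.6],[[0,-0.02,-0.4],[0,0,0],0.6],[[0,-0.02,-0.5],[0,0,0],0.6],[[0,-0.02,-0.6],[0,0,0],0.6]]'; python3 -m creep '[[[0,0,-0.1],[0,0,0],0.6],[[0,0,-0.2],[0,0,0],0.6],[[0,0,-0.3],[0,0,0],0.6],[[0,0,-0.4],[0,0,0],0.6],[[0,0,-0.5],[0,0,0],0.6]]'; python3 -m creep '[[[0,0,-0.1],[0,0,0],0.6],[[0,0,-0.2],[0,0,0],0.6],[[0,0,-0.2],[0,0,0],0.6]]'
```

```text
clock: 24.6
ee_pos: [0.5151, -0.292, 0.0299]
orientation: [[-0.998, -0.065, 0.001], [-0.065, 0.998, -0.002], [-0.001, -0.002, -1.0]]
force: [-0.9, 0.7, 6.7]
opening: 0.0087
grip_force: 60.4
clock: 25.1
ee_pos: [0.5149, -0.2916, 0.0242]
orientation: [[-0.998, -0.066, 0.0], [-0.066, 0.998, -0.001], [-0.0, -0.001, -1.0]]
force: [1.3, -0.1, 1.3]
opening: 0.008
grip_force: 59.6
clock: 25.4
ee_pos: [0.5146, -0.2914, 0.0218]
orientation: [[-0.998, -0.066, -0.0], [-0.066, 0.998, -0.0], [0.0, -0.0, -1.0]]
force: [2.1, -0.3, -4.7]
opening: 0.0082
grip_force: 58.9
```

```bash
python3 -m creep '[[[0,0,-0.05],[0,0,0],0.6],[[0,0,-0.1],[0,0,0],0.6],[[0,0,-0.1],[0,0,0],0.6]]'; python3 -m creep '[[[0,0,-0.05],[0,0,0],0.6],[[0,0,-0.1],[0,0,0],0.6],[[0,0,-0.1],[0,0,0],0.6]]'
```

```text
clock: 25.7
ee_pos: [0.5146, -0.2915, 0.0211]
orientation: [[-0.998, -0.065, -0.0], [-0.065, 0.998, -0.0], [0.0, -0.0, -1.0]]
force: [-0.2, -0.1, -2.5]
opening: 0.0086
grip_force: 59.2
clock: 26.0
ee_pos: [0.5146, -0.2916, 0.0208]
orientation: [[-0.998, -0.065, 0.0], [-0.065, 0.998, -0.001], [-0.0, -0.001, -1.0]]
force: [-2.6, 2.9, 8.8]
opening: 0.0088
grip_force: 60.8
```

```bash
python3 -m creep '[[[0,0,-0.05],[0,0,0],0.6],[[0,0,-0.1],[0,0,0],0.6],[[0,0,-0.1],[0,0,0],0.6]]'
```

```text
clock: 26.3
ee_pos: [0.5147, -0.2916, 0.0207]
orientation: [[-0.998, -0.066, 0.001], [-0.066, 0.998, -0.001], [-0.001, -0.001, -1.0]]
force: [-6.9, 5.0, 24.6]
opening: 0.0085
grip_force: 62.5
```

Dead stop. Releasing, lifting and checking all three lanes by the numbers.

```bash
python3 -m creep '[[[0,0,0.15],[0,0,0],0.6],[[0,0,0.15],[0,0,0],3],[[0,0,0.15],[0,0,0],3],[[0,0,0.15],[0,0,0],3],[[0,0,0.15],[0,0,0],3],[[0,0,1],[0,0,0],3],[[0,0,3],[0,0,0],3],[[0,0,7],[0,0,0],3],[[0,0,12],[0,0,0],3],[[-3,5,15],[0,0,0],3],[[-5,8,17],[0,0,0],3],[[-5,8,17],[0,0,0],3]]'
python3 -m creep '[[[0,0,0],[0,0,0],3],[[0,0,0],[0,0,0],3],[[0,0,0],[0,0,0],3]]'
python3 - <<'E'
from h import *
c=vision.camera_params("wrist");a=vision.grab_frame("wrist").astype(int);cv2.imwrite("pics/w11.png",a[:,:,::-1])
k=[.5088,-.2261,.066]
for n,y in(("tray",.064),("spat",0),("fork",-.064)):
  for sx in(-.055,-.02,.02):
    u,v=proj(place(k,[[sx,y,.04]]),c)[0];print(n,sx,round(u,1),round(v,1),a[int(round(v)),int(u)-13:int(u)+14].sum(1))
  u,v=proj(place(k,[[-.065,y,.038]]),c)[0];print(" tail tip row",round(v,1),a[int(v)-8:int(v)+9,int(round(u))].sum(1))
E
```

```text
clock: 27.5
ee_pos: [0.4633, -0.209, 0.1927]
orientation: [[-0.998, -0.067, 0.003], [-0.067, 0.998, -0.002], [-0.003, -0.002, -1.0]]
force: [-0.1, 0.4, 0.8]
opening: 0.0298
grip_force: 0.0
clock: 27.8
ee_pos: [0.465, -0.2123, 0.1884]
orientation: [[-0.998, -0.065, -0.001], [-0.065, 0.998, -0.0], [0.001, 0.0, -1.0]]
force: [0.6, 0.2, -0.3]
opening: 0.0299
grip_force: 0.0
tray -0.055 332.8 181.3 [420 414 417 422 429 428 440 350 320 349 373 389 395 406 413 410 400 392
 366 307 646 634 625 625 626 632 615]
tray -0.02 331.2 223.2 [456 418 438 441 445 457 363 224 568 726 716 707 707 705 707 707 706 707
 707 644 731 725 716 725 722 714 722]
tray 0.02 329.4 268.1 [168 180 175 165 163 231 292 289 287 286 286 282 281 285 282 282 280 279
 283 187 137 138 139 139 140 137 124]
 tail tip row 168.5 [726 728 748 622 348 369 370 379 336 320 366 390 407 418 445 432 411]
spat -0.055 252.8 181.5 [406 412 401 398 393 405 408 364 382 428 455 469 474 488 486 474 463 445
 425 379 367 409 417 398 400 394 389]
spat -0.02 253.6 223.3 [420 421 421 413 412 416 415 421 497 497 487 488 489 488 491 496 490 497
 488
[... 166 characters left out ...]

 tail tip row 168.6 [401 399 397 396 403 403 405 407 400 386 402 438 465 476 486 506 497]
fork -0.055 172.8 181.6 [412 410 405 400 406 413 390 412 316 319 335 342 345 347 333 327 321 307
 299 274 215 412 415 410 407 413 412]
fork -0.02 175.9 223.5 [693 687 684 676 690 714 745 459 275 285 293 303 298 300 300 298 294 309
 294 189 162 138 433 426 412 415 406]
fork 0.02 179.3 268.3 [720 716 713 716 721 754 765 358 263 286 287 289 293 293 287 284 294 315
 190 154 142 352 434 422 414 412 421]
 tail tip row 168.8 [404 405 401 402 402 403 403 410 415 355 287 305 318 326 331 344 344][ WARN:0@0.447] global loadsave.cpp:1063 imwrite_ Unsupported depth image for selected encoder is fallbacked to CV_8U.
```

All three handles lie centred on their lanes (within about a pixel) with tail tips at the predicted row. The gripper is clear.

```bash
python3 -c "
from plant import sign_off
print(sign_off())"
```

```text
the job is handed in; nothing more can be done
None
```

The anterior tray, spatula and bite fork are clipped home in places 1, 2 and 3, each pressed gently to its stop (about 32 N at most), and the job was handed in at about 28 s; sign-off gave no verdict, and I did not re-check the bystanders afterwards.

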